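# Feel the lathe's front way for nicks

## Task

The tailstock is off, so check the lathe's front way for nicks before it goes back on: set a fingertip on the bright steel strip close to the saddle and run it lightly along the whole exposed strip to the tail end of the bed in one stroke, without lifting off along the way, then take the hand clear. Never press hard, do not bump the saddle or the headstock, and leave the tailstock, chuck key, brass bush and spray can where they are.

Things in the scene. Friction and masses are not known exactly. Their poses are not given: they have to be found in the camera images.
- lathe: blue bench lathe fixed in a dark chip tray (360 x 840 mm, floor 4, rim 20 mm high). Origin: on the bench under the middle of the bed's width; x across the bed away from the robot, y along the bed to the headstock, z up. Level, turned up to 0.2 rad. Bed 108 mm wide, from y -200 mm (tail end) to +500 mm; the flat tops of its two bright steel ways are 130 mm above the bench
- leadscrew_wheel (a point): centre of the leadscrew's handwheel (56 mm across, with a short crank grip), just past the tail end of the bed, 50 mm below the way's top. The leadscrew, 16 mm thick, runs from it along the front of the bed
- front_way: the exposed front way: the flat bright steel strip on the robot's side of the bed, 34 mm wide, 330 mm long, from the saddle's edge to the bed's tail end. Rigid and level. Origin: in the middle of its top surface; axes as the lathe's (y along the way towards the saddle and headstock).
- way_saddle_end (a point): middle of the way's top surface right at the saddle's edge, where the front way comes out from under the saddle
- way_tail_end (a point): middle of the way's top surface at the very end of the bed away from the headstock
- saddle: carriage parked by the chuck; origin and axes are the lathe's. Dark slab from y +130 to +250 mm, 150 mm wide, its top 26 mm above the way; on it a cross slide (from y +169 mm, top at z 184 mm), top slide (to 204 mm) and tool post with lever (from y +182 mm, up to z 272 mm); handwheels reach 130 mm in front of the bed's middle
- headstock: headstock with three-jaw chuck. Origin and axes are the lathe's. From y +240 mm (jaws) to +515 mm, up to 350 mm above the bench.
- tailstock: bystander: the tailstock taken off the bed, standing in the tray behind the bed; base 95 x 85 mm, 130 mm tall. Origin: middle of its underside, z up
- chuck_key: bystander: T-shaped steel chuck key lying in the tray in front of the bed; shank about 110 mm along its x, cross bar 90 mm along its y, 14 mm thick. Origin: underside, near the middle of the shank
- bush: bystander: flanged brass bush standing in the tray in front of the bed, 40 mm across, 45 mm tall. Origin: middle of its underside
- spray_can: bystander: green spray can with a yellow label, 65 mm across, 170 mm tall, standing in the tray behind the bed level with the saddle. Origin: middle of its underside
- way_1: sixth 1 of the front way counted from the saddle: 34 x 55 mm of the continuous strip (no visible joint). Origin: in the middle of its top surface, axes as the lathe's
- way_2: sixth 2 of the front way counted from the saddle: 34 x 55 mm of the continuous strip (no visible joint). Origin: in the middle of its top surface, axes as the lathe's
- way_3: sixth 3 of the front way counted from the saddle: 34 x 55 mm of the continuous strip (no visible joint). Origin: in the middle of its top surface, axes as the lathe's
- way_4: sixth 4 of the front way counted from the saddle: 34 x 55 mm of the continuous strip (no visible joint). Origin: in the middle of its top surface, axes as the lathe's
- way_5: sixth 5 of the front way counted from the saddle: 34 x 55 mm of the continuous strip (no visible joint). Origin: in the middle of its top surface, axes as the lathe's
- way_6: sixth 6 of the front way counted from the saddle: 34 x 55 mm of the continuous strip (no visible joint). Origin: in the middle of its top surface, axes as the lathe's

How it is judged:
By the outcome, as a careful person would: the job done as asked, in the order asked, and still so for the second after the job is handed in, with the robot touching nothing.
It also fails if it takes over 56 s, if anything falls off the work surface, if the arm or the gripper's body presses on something with over 40 N, if the wrist force passes 120 N, or if a joint passes its speed limit or range.

## Robot

A 6-joint arm with a two-finger parallel gripper is mounted at the origin on the work surface. World frame = base frame: x ahead of the robot, y to its left, z up, the work surface at z = 0. Lengths are in mm, angles in degrees, forces in N, time in s.
With the tool pointing down it reaches from about 300 to 850 mm from the base axis. Payload 4.2 kg.
Tool frame: the origin (TCP) lies on the centre line of the jaws, within the pads' length; the fingertips stand 11 mm ahead of it and the grasp point (between the pads) lies 8 mm behind it; z points along the fingers, y is the line along which they close (so a half turn about z gives the same grasp; the last joint's range is limited). The gripper opens to 91 mm and grips with 3 to 60 N. Pads are 32 mm wide; open, the fingers measure 118 mm over their backs; the gripper's body (76 mm by 178 mm) begins 60 mm behind the grasp point.
Start: joints at [-77.636, 18.312, 89.639, -0, 72.044, -1.146], TCP at [134.334, -559.103, 224.976] pointing down, gripper open.
Joint ranges: [-177.97, 177.97], [-48.28, 115.42], [12.27, 149.76], [-77.06, 257.06], [2.81, 150.46], [-146.56, 146.56]. Speed limits (degrees/s): [147.25, 147.25, 180, 180, 180, 180].

## Interface

Orientations are given as [roll, pitch, yaw] about the fixed x, y, z axes, in that order (R = Rz(yaw) Ry(pitch) Rx(roll)).
In Python, from workcell import env, grab_frame, camera_model, models gives the robot as it stands.
- The arm moves only by the shell command python3 -m crank 'ROWS' [FORCE]. ROWS is text: rows parted by semicolons, each of 7 numbers parted by spaces: the closure, from -1 (fully open) to 1 (shut), so that 0 is half open, then the shift along the tool's x, y, z in mm, then the turn, a rotation vector about the tool's x, y, z in degrees. A call has 1 to 10 rows; each row shifts and turns the commanded pose from where the row before left it, along the tool's axes as they then stand; what a row does not reach is not made up. A row lasts 1/8 s, in which the tool goes at most 62.5 mm and 10.7 degrees, less where a joint would pass 70% of its speed; a pose out of reach is approached as far as the arm can. A call is refused whole if a number of a shift passes 62.5 or a number of a turn 10.7, either way. A call with a gripper value outside its range is refused whole. The fingers move at their own pace and stop on an object; FORCE is the grip in N (left out, the last holds). Time passes only in rows, so rows that do not move let the fingers close. It gives the time, the measured TCP pose, the force, the opening and the grip force at its end, in the units of the state.
- env.state(): the state, without advancing time (a new reading comes with each control period).
- grab_frame(name): name is "scene" or "top" or "wrist"; returns the picture (420x560x3 uint8, blue, green, red); there is no depth.
- camera_model(name): a dict with "K" (3x3 intrinsics, pixels), "R" (3x3) and "t" (3): a world point X has camera coordinates R X + t; the wrist camera has in their place "mount" (4x4, takes a point from camera to tool coordinates, whose origin is the TCP and whose axes are the flange's). Camera axes: x right, y down, z forward; pixel columns grow to the right and rows downward; lengths in mm; the calibration is good to about 2 mm. A picture is of the moment at which its call begins: read the wrist's pose just before it. camera_model takes no time and is no camera call.
- env.job_done(): hands the job in; it is judged then, once.
Trained networks look in the newest picture that a camera, given by its name, has taken for a name from the list of things; names that differ only in an ending like _2 or _b are one class to them, and where a whole thing is asked for, a point or a joint stands for the part that bears it (a point fixed in the world has none). Each returns a list of dicts, best first, with "p" (0 to 1); they miss things now and then, are a little off and sometimes report something else, mostly with a low value. They report only what shows in the picture. A call takes as long as a camera call.
- models.search_frame(name, camera): "point" ([x, y, z] in mm, in world coordinates, good to about 4 mm: the middle of the surface that is visible of it).
The state is a dict: "time_s": time; "qpos": joint angles; "qvel": joint speeds; "effort": joint torques, N m; "ee_pos": TCP position; "ee_rot": TCP orientation; "force": force on the tool from outside, world axes, zero at the start; "torque": the same for the moment, N m; "gripper_width": finger opening in mm; "gripper_force": force on a finger pad.
Only numpy, scipy, OpenCV 4.12 (cv2) and the standard library are available. Lean on these libraries where they do the work, as an engineer would, in place of code of your own. Each camera call takes 0.05 s, during which the arm holds its last target. There are 200 camera calls.

## Working session

There is one attempt and no reset: what is moved stays moved. The work goes in short steps, Python scripts to look and compute and a shell command to move; the robot and the scene stay as the last step left them, time stands still between calls to the robot, and variables do not carry over. Pictures are saved under pics/ and viewed, at most 10 in all, crops included, and the job is handed in when it is done.

```bash
mkdir -p pics
python3 - <<'E'
from workcell import env, grab_frame, camera_model, models
import cv2
for c in ["top","scene"]:
    cv2.imwrite(f"pics/{c}0.png",grab_frame(c))
    for n in ["front_way","way_saddle_end","way_tail_end","leadscrew_wheel","saddle","headstock","tailstock","chuck_key","bush","spray_can"]:
        r=models.search_frame(n,c)
        print(c,n,[([round(v) for v in d["point"]],round(d["p"],2)) for d in r[:2]])
print(env.state())
E
```

```text
top front_way [([557, -2, 132], 0.73)]
top way_saddle_end [([561, -2, 131], 0.93)]
top way_tail_end [([556, -2, 128], 0.59)]
top leadscrew_wheel [([553, 176, 87], 0.72)]
top saddle [([546, 209, 181], 0.91)]
top headstock [([538, 382, 277], 0.59)]
top tailstock [([709, -53, 99], 0.89)]
top chuck_key [([481, -75, 17], 0.81), ([550, 179, 86], 0.2)]
top bush [([463, 71, 49], 0.49)]
top spray_can [([689, 267, 165], 0.79)]
scene front_way [([566, -42, 132], 0.64), ([734, -76, 94], 0.21)]
scene way_saddle_end []
scene way_tail_end [([566, -47, 131], 0.62), ([578, 373, 268], 0.38)]
scene leadscrew_wheel [([603, -48, 12], 0.77)]
scene saddle [([564, 202, 164], 0.67), ([563, -49, 129], 0.38)]
scene headstock [([576, 373, 266], 0.62), ([602, -46, 14], 0.51)]
scene tailstock [([735, -78, 97], 0.93), ([566, -47, 133], 0.56)]
scene chuck_key [([480, -76, 11], 0.77)]
scene bush [([463, 62, 36], 0.75)]
scene spray_can [([700, 255, 112], 0.73), ([479, -74, 13], 0.7)]
{'time_s': 1.1, 'qpos': array([-7.76354182e+01,  1.83123806e+01,  8.96381296e+01,  7.68172215e-04,
        7.20465168e+01, -1.14448959e+00]), 'qvel': array([-0.044612  , -0.06834157,  0.03262818, -0.03897342,  0.05476516,
        0.07281344]), 'effort': array([ 2.23890170e-04, -4.12367427e+01, -2.32230324e+01,  7.28995213e-02,
        3.76120128e-02,  1.32505284e-05]), 'ee_pos': array([ 134.34027894, -559.09602141,  224.9770119 ]), 'ee_rot': array([ 1.79997013e+02, -6.71251584e-04,  1.35088346e+01]), 'force': array([ 0.1304731 ,  0.20770397, -0.0280449 ]), 'torque': array([-0.064196  , -0.03310488, -0.03455941]), 'gripper_force': 0.0, 'gripper_width': 91.25909345213319}
```

View pics/top0.png

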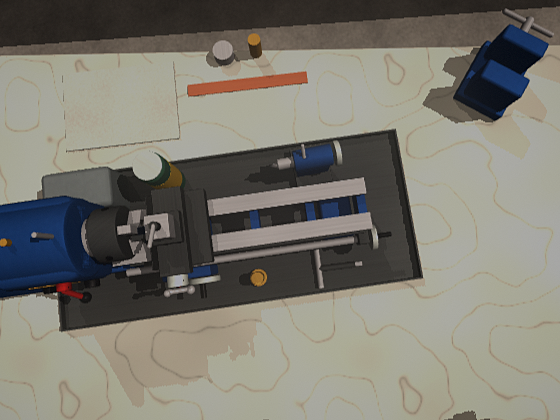

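View pics/scene0.png

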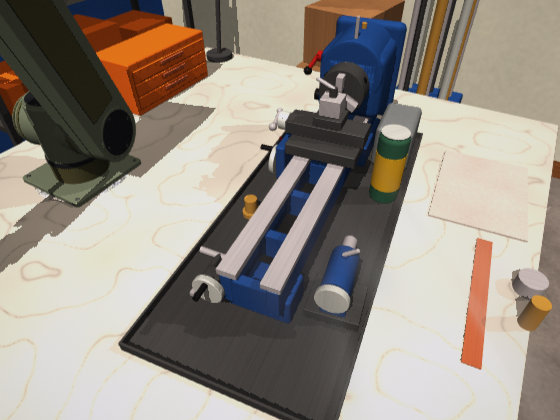

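Top view: the front way is the lower bright strip, from about (212,242) at the saddle to (371,221) at the tail; the handwheel is at (375,237), the bush at (259,278) and the key at (335,265). Next I'll segment the strip and unproject it to z=130.

```bash
cat > h.py <<'E'
from workcell import env, grab_frame, camera_model, models
import cv2, numpy as np
def unproj(c,uv,z):
    m=camera_model(c); K,R,t=[np.array(m[k]) for k in("K","R","t")]
    C=-R.T@t; d=R.T@np.linalg.inv(K)@np.array([uv[0],uv[1],1.]); return C+d*(z-C[2])/d[2]
def proj(c,X):
    m=camera_model(c); K,R,t=[np.array(m[k]) for k in("K","R","t")]
    p=K@(R@np.array(X,float)+t); return p[:2]/p[2]
E
python3 - <<'E'
from h import *
im=cv2.imread("pics/top0.png"); g=im.min(axis=2).astype(int)
top=[];bot=[]
for u in range(222,362,4):
    v0=int(round(242-(u-212)*21/159))
    col=g[:,u]; th=120
    a=v0
    while col[a]>th:a-=1
    b=v0
    while col[b]>th:b+=1
    fa=a+(th-col[a])/(col[a+1]-col[a]); fb=b-(th-col[b])/(col[b-1]-col[b])
    top.append((u,fa));bot.append((u,fb))
for e in(top,bot):
    P=np.array([unproj("top",p,130) for p in e]); f=np.polyfit(P[:,1],P[:,0],1); print("x=",f,np.std(P[:,0]-np.polyval(f,P[:,1])))
for dv in(-4,0,4):
  for r,s in((range(205,222),242),(range(362,380),221)):
    print(r[0],[g[int(round(242-(u-212)*21/159))+dv,u] for u in r])
for uv in((212,242),(371.5,221)): print(unproj("top",uv,130))
cv2.imwrite("pics/crop.png",cv2.resize(im[180:310,150:410],None,fx=3,fy=3,interpolation=cv2.INTER_CUBIC))
E
```

```text
x= [-1.31315683e-01  5.73826412e+02] 0.30678018729823603
x= [-1.29876326e-01  5.41101800e+02] 0.23128296757114067
205 [np.int64(54), np.int64(49), np.int64(50), np.int64(51), np.int64(34), np.int64(24), np.int64(62), np.int64(129), np.int64(122), np.int64(120), np.int64(121), np.int64(117), np.int64(139), np.int64(140), np.int64(137), np.int64(137), np.int64(138)]
362 [np.int64(143), np.int64(144), np.int64(142), np.int64(143), np.int64(144), np.int64(143), np.int64(144), np.int64(149), np.int64(144), np.int64(48), np.int64(47), np.int64(57), np.int64(57), np.int64(57), np.int64(58), np.int64(58), np.int64(60), np.int64(58)]
205 [np.int64(51), np.int64(50), np.int64(52), np.int64(49), np.int64(49), np.int64(25), np.int64(19), np.int64(92), np.int64(123), np.int64(119), np.int64(117), np.int64(116), np.int64(127), np.int64(136), np.int64(135), np.int64(134), np.int64(134)]
362 [np.int64(147), np.int64(148), np.int64(148), np.int64(147), np.int64(148), np.int64(147), np.int64(147), np.int64(150), np.int64(157), np.int64(117), np.int64(49), np.int64(49), np.int64(56), np.int64(60), np.int64(57), np.int64(60), np.int64(59), np.int64(58)]
205 [np.int64(51), np.int64(50), np.int64(50), np.int64(52), np.int64(50), np.int64(35), np.int64(22), np.int64(59), np.int64(127), np.int64(122), np.int64(119), np.int64(121), np.int64(117), np.int64(141), np.int64(139), np.int64(136), np.int64(136)]
362 [np.int64(143), np.int64(144), np.int64(143), np.int64(143), np.int64(143), np.int64(144), np.int64(144), np.int64(143), np.int64(146), np.int64(152), np.int64(112), np.int64(74), np.int64(68), np.int64(48), np.int64(53), np.int64(58), np.int64(57), np.int64(58)]
[538.49841188 160.60665283 130.        ]
[ 576.51813652 -168.10905358  130.        ]
```

View pics/crop.png

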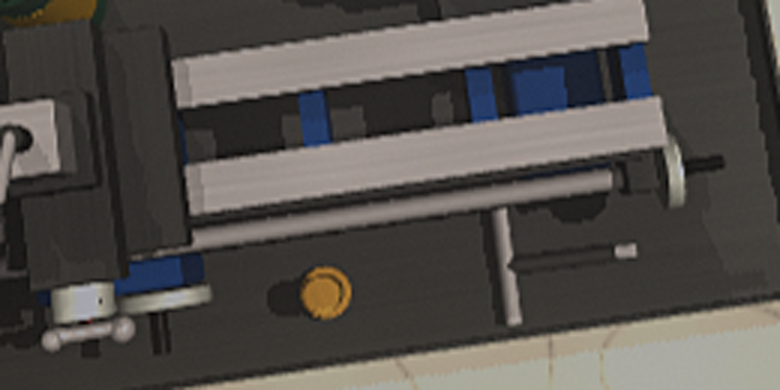

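The crop confirms the strip, with its tail end at crop (663,125), and the handwheel sits just past it at (675,170). In world coordinates the centre line is x = 557.5 − 0.1306y, running from y≈160.5 at the saddle to −168 at the tail, with the lathe yawed 7.4°. I'll close the fingers and travel to above the middle of the way, then turn the tool.

```bash
python3 -m crank '1 42 -34 0 0 0 0;1 42 -34 0 0 0 0;1 42 -34 0 0 0 0;1 42 -34 0 0 0 0;1 42 -34 0 0 0 0;1 42 -34 0 0 0 0;1 42 -34 0 0 0 0;1 42 -34 0 0 0 0;1 42 -34 0 0 0 0;1 42 -34 0 0 0 0' 10
python3 -m crank '1 42 -34 0 0 0 -10.5;1 0 0 0 0 0 -10.5;1 0 0 0 0 0 -10.5;1 0 0 0 0 0 -10.5;1 0 0 0 0 0 -10.5;1 0 0 0 0 0 -10.5;1 0 0 0 0 0 -10.5;1 0 0 0 0 0 -10.5;1 0 0 0 0 0 0;1 0 0 0 0 0 0'
```

```text
time_s: 2.35
ee_pos: [464.3, -128.9, 225.2]
ee_rot: [180.0, -0.0, 13.5]
force: [1.6, -0.9, -0.0]
gripper_width: 0.7
gripper_force: 0.0
time_s: 3.6
ee_pos: [496.2, -87.5, 225.0]
ee_rot: [180.0, 0.0, 97.4]
force: [0.1, 0.1, 0.2]
gripper_width: 0.5
gripper_force: 0.0
```

```bash
python3 -m crank '1 42.5 18 0 0 0 0;1 42.5 18 0 0 0 0;1 42.5 18 0 0 0 0;1 42.5 18 0 0 0 0;1 0 0 30 0 0 0;1 0 0 30 0 -5 0;1 0 0 0 0 0 0;1 0 0 0 0 0 0'
python3 - <<'E'
from h import *
s=env.state(); print(s["ee_pos"],s["ee_rot"],s["force"])
cv2.imwrite("pics/w1.png",grab_frame("wrist")); cv2.imwrite("pics/s1.png",cv2.resize(grab_frame("scene")[80:300,180:440],None,fx=3,fy=2.7))
from scipy.spatial.transform import Rotation as Ro
T=np.eye(4);T[:3,:3]=Ro.from_euler("xyz",s["ee_rot"],degrees=True).as_matrix();T[:3,3]=s["ee_pos"]
m=camera_model("wrist");M=T@np.array(m["mount"]);K=np.array(m["K"])
for s_ in (0,50):
  for w in(-17,0,17):
    X=np.array([536.5,160.5,130])+s_*np.array([.1295,-.9916,0])+w*np.array([.9916,.1295,0])
    p=np.linalg.inv(M)@np.r_[X,1]; q=K@p[:3]; print(s_,w,q[:2]/q[2],p[2])
E
```

```text
time_s: 4.6
ee_pos: [546.1, 90.5, 166.0]
ee_rot: [179.9, 4.9, 97.5]
force: [-0.1, 0.4, -0.2]
gripper_width: -0.0
gripper_force: 0.0
[546.07177333  90.47881998 165.99625597] [179.89840437   4.94940832  97.46214804] [-0.06503218  0.3973282  -0.1948803 ]
0 -17 [253.53589716 139.88696151] 184.02456957517154
0 0 [280.9561962  139.89729001] 184.06838705005418
0 17 [308.36344354 139.90761359] 184.1122045249368
50 -17 [256.24426455 214.32774039] 203.01753428356096
50 0 [281.09927265 214.32103968] 203.0613517584436
50 17 [305.94355642 214.31434185] 203.10516923332622
```

View pics/w1.png

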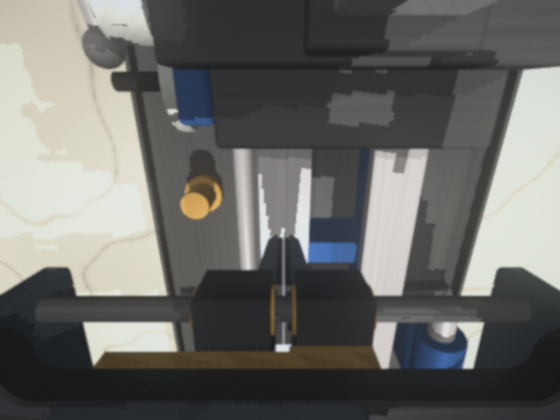

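View pics/s1.png

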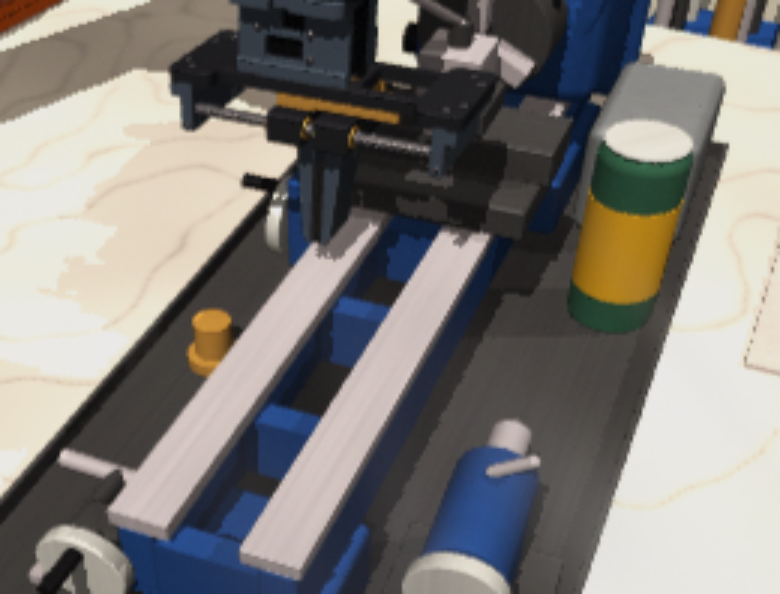

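The wrist view shows the way between u≈256 and 312 at the saddle, with the edge at v≈149 (predicted 140). I'll check whether the saddle's upper edge is hiding the junction.

Run:
```python
from h import *
from scipy.spatial.transform import Rotation as Ro
s=env.state()
T=np.eye(4);T[:3,:3]=Ro.from_euler("xyz",s["ee_rot"],degrees=True).as_matrix();T[:3,3]=s["ee_pos"]
m=camera_model("wrist");M=T@np.array(m["mount"]);K=np.array(m["K"])
E=np.array([536.5,160.5,0]);d=np.array([.1295,-.9916,0]);w=np.array([.9916,.1295,0])
C=M[:3,3];print("cam s,w,z",(C-E)@d,(C-E)@w,C[2])
g=cv2.imread("pics/w1.png").min(axis=2)
for u in(262,300,380,400): print(u,g[140:165,u])
for z in(130,156):
  for uv in((257,165),(311,165),(284,149),(284,152)):
    r=M[:3,:3]@np.linalg.inv(K)@np.array([*uv,1]);X=C+r*(z-C[2])/r[2];print(z,uv,(X-E)@d,(X-E)@w)
print("tcp s,w",(s["ee_pos"]-E)@d,(s["ee_pos"]-E)@w)
```

```text
cam s,w,z -27.74246461878893 0.9299195709377062 317.92250458678484
262 [ 62  63  63  62  61  58  56  57  70  90 101 104 105 105 105 106 111 120
 125 127 127 127 127 127 127]
300 [ 62  63  62  62  60  58  56  56  69  88 100 103 103 103 103 104 104 109
 118 124 126 126 127 127 126]
380 [ 65  64  65  65  65  62  60  60  73  96 127 161 181 187 188 188 189 193
 203 208 211 211 211 211 211]
400 [ 66  65  66  66  65  63  61  62  74  92 103 106 107 107 107 108 113 121
 127 129 130 130 130 130 131]
130 (257, 165) 16.30471920916976 -15.089707565654061
130 (311, 165) 16.33006596207933 19.582510470647698
130 (284, 149) 6.1118234944728504 2.2266964394483595
130 (284, 152) 7.993602501468613 2.229224890047138
156 (257, 165) 10.21057533829533 -12.873313598006483
156 (311, 165) 10.232415243650381 17.001833055460867
156 (284, 149) 1.4279167272643738 2.0472810008588262
156 (284, 152) 3.0493423812145695 2.0494596279188455
tcp s,w 71.08006767033012 0.6640976139367906
```

```bash
python3 -m crank '1 25 0.3 5 0 0 0;1 15 0 3.5 0 0 0;1 10 0 2.2 0 0 0;1 0 0 0 0 0 0;1 0 0 0 0 0 0'
python3 -m crank '1 0.17 0 2 0 0 0;1 0.17 0 2 0 0 0;1 0 0 0 0 0 0;1 0 0 0 0 0 0'
```

```text
time_s: 5.32
ee_pos: [539.4, 138.6, 150.1]
ee_rot: [180.0, 5.0, 97.5]
force: [0.9, 0.2, -0.5]
gripper_width: 0.5
gripper_force: 0.0
time_s: 5.82
ee_pos: [539.3, 138.8, 145.9]
ee_rot: [180.0, 5.0, 97.5]
force: [0.6, 0.2, -0.3]
gripper_width: 0.4
gripper_force: 0.0
```

```bash
python3 -m crank '1 0.15 0 1.5 0 0 0;1 0.05 0 0.5 0 0 0;1 0 0 0 0 0 0'
python3 -m crank '1 0.05 0 0.5 0 0 0;1 0 0 0 0 0 0'
python3 -m crank '1 0.05 0 0.5 0 0 0;1 0 0 0 0 0 0'
```

```text
time_s: 6.2
ee_pos: [539.2, 138.9, 143.8]
ee_rot: [-180.0, 5.0, 97.5]
force: [-0.7, 0.2, 0.2]
gripper_width: 0.7
gripper_force: 0.0
time_s: 6.45
ee_pos: [539.2, 139.0, 143.4]
ee_rot: [-180.0, 5.0, 97.5]
force: [0.1, -0.1, -0.7]
gripper_width: 0.2
gripper_force: 0.0
time_s: 6.7
ee_pos: [539.2, 138.9, 142.8]
ee_rot: [-180.0, 5.0, 97.5]
force: [0.7, -0.5, 0.4]
gripper_width: 0.8
gripper_force: 0.0
```

```bash
python3 -m crank '1 0.03 0 0.3 0 0 0;1 0 0 0 0 0 0'
python3 -m crank '1 0.03 0 0.3 0 0 0;1 0 0 0 0 0 0'
python3 -m crank '1 0.03 0 0.3 0 0 0;1 0 0 0 0 0 0'
```

```text
time_s: 6.95
ee_pos: [539.3, 139.0, 142.7]
ee_rot: [180.0, 5.0, 97.5]
force: [-0.6, 0.6, 0.7]
gripper_width: 0.6
gripper_force: 0.3
time_s: 7.2
ee_pos: [539.3, 139.0, 142.5]
ee_rot: [180.0, 5.0, 97.5]
force: [-1.0, 0.6, 1.8]
gripper_width: 0.3
gripper_force: 1.3
time_s: 7.45
ee_pos: [539.3, 139.0, 142.5]
ee_rot: [180.0, 5.0, 97.5]
force: [-2.4, -0.5, 4.9]
gripper_width: 0.5
gripper_force: 2.6
```

```bash
python3 -m crank '1 -2.99 0 0.26 0 0 0;1 -2.99 0 0.26 0 0 0;1 -2.99 0 0.26 0 0 0;1 -2.99 0 0.26 0 0 0;1 -2.99 0 0.26 0 0 0'
```

```text
time_s: 8.07
ee_pos: [541.8, 124.7, 142.4]
ee_rot: [179.9, 4.9, 97.5]
force: [-1.0, 3.8, 5.2]
gripper_width: 0.6
gripper_force: 2.7
```

```bash
python3 -m crank '1 -4.98 0 0.43 0 0 0;1 -4.98 0 0.43 0 0 0;1 -4.98 0 0.43 0 0 0;1 -4.98 0 0.43 0 0 0;1 -4.98 0 0.43 0 0 0;1 -4.98 0 0.43 0 0 0'
```

```text
time_s: 8.82
ee_pos: [545.7, 94.8, 142.4]
ee_rot: [179.9, 4.9, 97.5]
force: [-0.2, 2.5, 5.1]
gripper_width: 0.8
gripper_force: 2.7
```

```bash
python3 -m crank '1 -4.98 0 0.43 0 0 0;1 -4.98 0 0.43 0 0 0;1 -4.98 0 0.43 0 0 0;1 -4.98 0 0.43 0 0 0;1 -4.98 0 0.43 0 0 0;1 -4.98 0 0.43 0 0 0'
```

```text
time_s: 9.57
ee_pos: [549.5, 65.0, 142.4]
ee_rot: [179.9, 4.9, 97.5]
force: [-1.6, 4.4, 5.0]
gripper_width: 0.4
gripper_force: 2.7
```

Force is steady at 5 N and tracking is good.

```bash
python3 -m crank '1 -4.98 0 0.43 0 0 0;1 -4.98 0 0.43 0 0 0;1 -4.98 0 0.43 0 0 0;1 -4.98 0 0.43 0 0 0;1 -4.98 0 0.43 0 0 0;1 -4.98 0 0.43 0 0 0;1 -4.98 0 0.43 0 0 0;1 -4.98 0 0.43 0 0 0;1 -4.98 0 0.43 0 0 0;1 -4.98 0 0.43 0 0 0'
```

```text
time_s: 10.82
ee_pos: [555.9, 15.4, 142.4]
ee_rot: [179.9, 4.9, 97.5]
force: [0.1, 4.1, 5.3]
gripper_width: 0.1
gripper_force: 2.7
```

```bash
python3 -m crank '1 -4.98 0 0.43 0 0 0;1 -4.98 0 0.43 0 0 0;1 -4.98 0 0.43 0 0 0;1 -4.98 0 0.43 0 0 0;1 -4.98 0 0.43 0 0 0;1 -4.98 0 0.43 0 0 0;1 -4.98 0 0.43 0 0 0;1 -4.98 0 0.43 0 0 0;1 -4.98 0 0.43 0 0 0;1 -4.98 0 0.43 0 0 0'
```

```text
time_s: 12.08
ee_pos: [562.3, -34.2, 142.4]
ee_rot: [180.0, 4.9, 97.5]
force: [-0.0, 3.9, 5.4]
gripper_width: 0.4
gripper_force: 2.7
```

```bash
python3 -m crank '1 -4.98 0 0.43 0 0 0;1 -4.98 0 0.43 0 0 0;1 -4.98 0 0.43 0 0 0;1 -4.98 0 0.43 0 0 0;1 -4.98 0 0.43 0 0 0;1 -4.98 0 0.43 0 0 0;1 -4.98 0 0.43 0 0 0;1 -4.98 0 0.43 0 0 0;1 -4.98 0 0.43 0 0 0;1 -4.98 0 0.43 0 0 0'
```

```text
time_s: 13.32
ee_pos: [568.7, -83.8, 142.5]
ee_rot: [180.0, 5.0, 97.5]
force: [-1.0, 3.7, 5.4]
gripper_width: 0.7
gripper_force: 2.7
```

```bash
python3 -m crank '1 -4.98 0 0.43 0 0 0;1 -4.98 0 0.43 0 0 0;1 -4.98 0 0.43 0 0 0;1 -4.98 0 0.43 0 0 0;1 -4.98 0 0.43 0 0 0;1 -4.98 0 0.43 0 0 0;1 -4.98 0 0.43 0 0 0;1 -4.98 0 0.43 0 0 0;1 -4.98 0 0.43 0 0 0;1 -4.98 0 0.43 0 0 0'
```

```text
time_s: 14.58
ee_pos: [575.1, -133.3, 142.5]
ee_rot: [180.0, 4.9, 97.5]
force: [-0.2, 3.2, 5.4]
gripper_width: -0.1
gripper_force: 2.6
```

```bash
python3 -m crank '1 -4.98 0 0.43 0 0 0;1 -4.98 0 0.43 0 0 0;1 -4.98 0 0.43 0 0 0;1 -4.98 0 0.43 0 0 0;1 -4.98 0 0.43 0 0 0;1 -4.98 0 0.43 0 0 0;1 -4.98 0 0.43 0 0 0;1 -4.98 0 0.43 0 0 0'
```

```text
time_s: 15.58
ee_pos: [580.2, -172.9, 142.4]
ee_rot: [-180.0, 4.9, 97.5]
force: [-1.0, 3.7, 4.7]
gripper_width: 0.5
gripper_force: 2.6
```

```bash
python3 -m crank '1 -2.99 0 0.26 0 0 0;1 -2.99 0 0.26 0 0 0'
```

```text
time_s: 15.82
ee_pos: [581.0, -178.9, 142.4]
ee_rot: [-180.0, 4.9, 97.5]
force: [-0.6, 4.2, 5.6]
gripper_width: 0.4
gripper_force: 2.6
```

```bash
python3 -m crank '1 -1.99 0 0.17 0 0 0'; python3 -m crank '1 -1.99 0 0.17 0 0 0'
```

```text
time_s: 15.95
ee_pos: [581.2, -180.9, 142.4]
ee_rot: [-180.0, 4.9, 97.5]
force: [-0.4, 4.1, 4.9]
gripper_width: 0.5
gripper_force: 2.6
time_s: 16.08
ee_pos: [581.5, -182.9, 142.4]
ee_rot: [-180.0, 5.0, 97.5]
force: [-0.1, 2.5, 4.6]
gripper_width: 0.9
gripper_force: 2.0
```

```bash
python3 -m crank '1 -1.99 0 0.17 0 0 0'; python3 -m crank '1 -1.99 0 0.17 0 0 0'
```

```text
time_s: 16.2
ee_pos: [581.7, -185.7, 141.9]
ee_rot: [-179.9, 5.0, 97.5]
force: [0.8, -0.7, -0.5]
gripper_width: 0.6
gripper_force: 0.0
time_s: 16.32
ee_pos: [581.8, -187.7, 141.6]
ee_rot: [-179.9, 5.0, 97.5]
force: [-0.1, -0.2, -0.2]
gripper_width: 0.4
gripper_force: 0.0
```

The fingertip ran off the tail end of the way at y≈−168. Now I'll lift straight up and clear.

```bash
python3 -m crank '1 -3 0 10 0 0 0' >/dev/null; python3 -m crank '1 -5 0 -20 0 0 0;1 -5 0 -40 0 0 0;1 -5 0 -50 0 0 0;1 -30 0 -30 0 0 0;1 -40 0 0 0 0 0;1 -40 0 0 0 0 0;1 0 0 0 0 0 0;1 0 0 0 0 0 0'
python3 - <<'E'
from h import *
cv2.imwrite("pics/end.png",grab_frame("top"))
E
```

```text
time_s: 17.45
ee_pos: [597.0, -302.0, 281.9]
ee_rot: [-179.9, 4.9, 97.5]
force: [-0.0, -0.1, 0.5]
gripper_width: 0.7
gripper_force: 0.0
```

View pics/end.png

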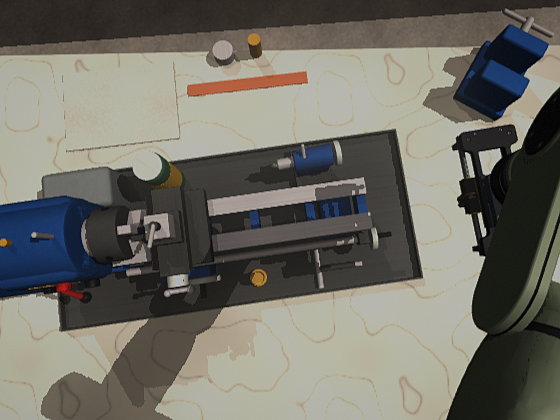

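The hand is clear at (490,190), and the bush (259,278), key, tailstock and can are all where they were.

```bash
python3 -c "
from workcell import env
print(env.job_done())"
```

```text
the job is handed in; nothing more can be done
None
```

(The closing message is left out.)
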